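Find the free cover of the service box and push it open

TASK

The four covers of the service box on the test bench look the same, but only one is not held by its catch inside. Press gently on the ribbed end of one cover after another until you find the one that rocks, then push that cover right over to its stop and leave it open so that the earth sockets beneath can be reached. Only press and push with the fingertips: do not pinch a cover between the fingers, do not force the held ones, and leave the things standing around the box where they are.

Things in the scene. Friction and masses are not known exactly. Their poses are not given: they have to be found in the camera images.
- box: Grey metal service box fixed to the bench, 164 mm deep (its x), 456 wide (its y), 80 high: four bays in a row along y, 110 mm apart, each with its own cover flush with the rim. Origin: centre of the underside, z up, +x away from the robot at yaw 0. Under three covers a catch holds the ribbed end (it gives 1 to 2 mm at most); under one, not to be seen from outside and changing from run to run, it is laid aside
- cover1 (a joint): Angle of cover 1, the one furthest to the right seen from the robot (box y = -165 mm), turning on a stiff cross pin along box y at box x = +21 mm, height 77.5 mm. 0: closed and flush. It grows as the ribbed far end goes down and the long near end swings up and over to the far side: 1.57 upright, 1.80 open at its stop. It stays at the angle where it is left; if free, about 4 N on the ribs turns it
- cover2 (a joint): Angle of cover 2, second from the right (box y = -55 mm), turning on a stiff cross pin along box y at box x = +21 mm, height 77.5 mm. 0: closed and flush. It grows as the ribbed far end goes down and the long near end swings up and over to the far side: 1.57 upright, 1.80 open at its stop. It stays at the angle where it is left; if free, about 4 N on the ribs turns it
- cover3 (a joint): Angle of cover 3, third from the right (box y = +55 mm), turning on a stiff cross pin along box y at box x = +21 mm, height 77.5 mm. 0: closed and flush. It grows as the ribbed far end goes down and the long near end swings up and over to the far side: 1.57 upright, 1.80 open at its stop. It stays at the angle where it is left; if free, about 4 N on the ribs turns it
- cover4 (a joint): Angle of cover 4, furthest to the left (box y = +165 mm), turning on a stiff cross pin along box y at box x = +21 mm, height 77.5 mm. 0: closed and flush. It grows as the ribbed far end goes down and the long near end swings up and over to the far side: 1.57 upright, 1.80 open at its stop. It stays at the angle where it is left; if free, about 4 N on the ribs turns it
- ribs1 (a point): Centre of the ribbed short end of cover 1, on its top face, 28 mm beyond the pin; the place to press down. This end reaches 45 mm beyond the pin to the far side; below it the bay is open, so that it can go down 35 mm. The cover is a 5 mm aluminium plate, 132 mm long and 96 mm wide. The point moves with it
- edge1 (a point): Middle of the near edge of cover 1's long end, on the underside, 87 mm from the pin; it moves with the cover and stands about 85 mm above the rim when upright. Closed, this end lies on a ledge and cannot go down. On its top is a flat dark rubber inlay, 62 x 76 mm, 1.5 mm proud. A few newtons against the underside push the raised cover over
- ribs2 (a point): Centre of the ribbed short end of cover 2, on its top face, 28 mm beyond the pin; the place to press down. This end reaches 45 mm beyond the pin to the far side; below it the bay is open, so that it can go down 35 mm. The cover is a 5 mm aluminium plate, 132 mm long and 96 mm wide. The point moves with it
- edge2 (a point): Middle of the near edge of cover 2's long end, on the underside, 87 mm from the pin; it moves with the cover and stands about 85 mm above the rim when upright. Closed, this end lies on a ledge and cannot go down. On its top is a flat dark rubber inlay, 62 x 76 mm, 1.5 mm proud. A few newtons against the underside push the raised cover over
- ribs3 (a point): Centre of the ribbed short end of cover 3, on its top face, 28 mm beyond the pin; the place to press down. This end reaches 45 mm beyond the pin to the far side; below it the bay is open, so that it can go down 35 mm. The cover is a 5 mm aluminium plate, 132 mm long and 96 mm wide. The point moves with it
- edge3 (a point): Middle of the near edge of cover 3's long end, on the underside, 87 mm from the pin; it moves with the cover and stands about 85 mm above the rim when upright. Closed, this end lies on a ledge and cannot go down. On its top is a flat dark rubber inlay, 62 x 76 mm, 1.5 mm proud. A few newtons against the underside push the raised cover over
- ribs4 (a point): Centre of the ribbed short end of cover 4, on its top face, 28 mm beyond the pin; the place to press down. This end reaches 45 mm beyond the pin to the far side; below it the bay is open, so that it can go down 35 mm. The cover is a 5 mm aluminium plate, 132 mm long and 96 mm wide. The point moves with it
- edge4 (a point): Middle of the near edge of cover 4's long end, on the underside, 87 mm from the pin; it moves with the cover and stands about 85 mm above the rim when upright. Closed, this end lies on a ledge and cannot go down. On its top is a flat dark rubber inlay, 62 x 76 mm, 1.5 mm proud. A few newtons against the underside push the raised cover over
- tip: Spare steel discharge tip standing loose on its base in front of the box, 24 mm across, 58 mm high; origin at the centre of its underside
- handset: Black plastic handset (a test sample) lying loose in front of the box, 62 x 118 x 26 mm; origin at the centre of its underside
- bottle: White plastic bottle standing loose beside the left end of the box, 54 mm across, 115 mm high; origin at the centre of its underside
- foot: Loose pine stand foot with a slot on top, beside the right end of the box, 110 x 40 x 72 mm; origin at the centre of its underside

How it is judged:
By the outcome, as a careful person would: the job done as asked, in the order asked, and still so for the second after the job is handed in, with the robot touching nothing.
It also fails if it takes over 58 s, if anything falls off the work surface, if the arm or the gripper's body presses on something with over 40 N, if the wrist force passes 120 N, or if a joint passes its speed limit or range.

ROBOT

A 6-joint arm with a two-finger parallel gripper is mounted at the origin on the work surface. World frame = base frame: x ahead of the robot, y to its left, z up, the work surface at z = 0. Lengths are in mm, angles in rad, forces in N, time in s.
With the tool pointing down it reaches from about 275 to 1000 mm from the base axis. Payload 8.4 kg.
Tool frame: the origin (TCP) lies midway between the tips of the shut fingers; the grasp point (between the pads) lies 19 mm behind it; z points along the fingers, y is the line along which they close (so a half turn about z gives the same grasp; the last joint's range is limited). The gripper opens to 85 mm and grips with 20 to 120 N. Pads are 22 mm wide; open, the fingers measure 114 mm over their backs; the gripper's body (76 mm by 85 mm) begins 54 mm behind the grasp point. The pads swing forward as they close: fully open they stand 13 mm farther back than shut.
Start: joints at [1.308, 0.353, 1.633, -0, 1.155, -0.002], TCP at [161.157, 603.868, 231.281] pointing down, gripper open.
Joint ranges: [-2.63, 2.63], [-0.92, 2.1], [0.06, 2.66], [-1.3, 4.44], [0, 2.69], [-3.02, 3.02]. Speed limits (rad/s): [2.22, 2.22, 2.79, 3.14, 3.14, 3.14].

INTERFACE

Orientations are given as [roll, pitch, yaw] about the fixed x, y, z axes, in that order (R = Rz(yaw) Ry(pitch) Rx(roll)).
In Python, from rig import telemetry, optics, r gives the robot as it stands.
- The arm moves only by the tool play_rows, never from a script. Its arguments are lists of equal length, an entry for each row: "dp": the shift along the tool's x, y, z in units of 40 mm (1.0 is 40 mm), a list of three; "rot": the turn, a rotation vector about the tool's x, y, z in units of 6 degrees (1.0 is 6 degrees), a list of three. In form: {"dp": [[tx, ty, tz], ...], "rot": [[ax, ay, az], ...]}. A call has 1 to 5 rows; each row is the pose to reach, as a shift and turn from the pose commanded when the call began, along the tool's axes at that moment; what a row does not reach only later rows make up. A row lasts 1/12 s, in which the tool goes at most 41.7 mm and 7.16 degrees, less where a joint would pass 70% of its speed; a pose out of reach is approached as far as the arm can. A call with a gripper value outside its range is refused whole. "fingers" is the opening, from 0 (shut) to 1 (fully open), set as the call begins (left out, the last holds). The fingers move at their own pace and stop on an object; "grip_force" is the grip in N (left out, the last holds). Time passes only in rows, so rows that repeat a pose let the fingers close. It gives the time, the measured TCP pose, the force, the opening and the grip force at its end, in the units of the state.
- telemetry.sense(): the state, without advancing time (a new reading comes with each control period).
- optics.grab_frame(name): name is "scene" or "side" or "wrist"; returns a dict with "color" (400x640x3 uint8, red, green, blue), "mtx" (3x3 intrinsics, pixels), "R" (3x3) and "t" (3): a world point X has camera coordinates R X + t; the wrist camera has in their place "mount" (4x4, takes a point from camera to tool coordinates, whose origin is the TCP and whose axes are the flange's). Camera axes: x right, y down, z forward; pixel columns grow to the right and rows downward; lengths in mm; the calibration is good to about 2 mm. A picture is of the moment at which its call begins: read the wrist's pose just before it. There is no depth.
- r.sign_off(): hands the job in; it is judged then, once.
The state is a dict: "clock": time; "qpos": joint angles; "qvel": joint speeds; "joint_efforts": joint torques, N m; "eef_pos": TCP position; "tcp_rot": TCP orientation; "contact_force": force on the tool from outside, world axes, zero at the start; "wrist_torque": the same for the moment, N m; "opening": opening from 0.0 (shut) to 1.0 (fully open); "grasp_force": force on a finger pad.
Only numpy, scipy, OpenCV 4.12 (cv2) and the standard library are available. Lean on these libraries where they do the work, as an engineer would, in place of code of your own. Each camera call takes 0.05 s, during which the arm holds its last target. There are 200 camera calls.

## Working session

There is one attempt and no reset: what is moved stays moved. The work goes in short steps, Python scripts to look and compute and a tool call to move; the robot and the scene stay as the last step left them, time stands still between calls to the robot, and variables do not carry over. Pictures are saved under pics/ and viewed, at most 10 in all, crops included, and the job is handed in when it is done.

Besides the shell and the picture viewer there is one more tool, called after "Emit:" by a JSON object that holds its "method" and its "body". play_rows: Moves the arm, as the interface text tells. Its arguments: {"type":"object","properties":{"dp":{"type":"array"},"rot":{"type":"array"},"fingers":{"type":"number"},"grip_force":{"type":"number"}},"required":["dp","rot"]}

```bash
mkdir -p pics; ls
python3 - <<'E'
from rig import telemetry, optics, r
import cv2
s=telemetry.sense(); print(s)
for n in("scene","side"):
    f=optics.grab_frame(n); cv2.imwrite(f"pics/{n}0.png",f["color"][:,:,::-1]); print(n,f["mtx"].tolist(),f["R"].tolist(),f["t"].tolist())
E
```

```text
pics
{'clock': 0.0, 'qpos': array([ 1.30763532e+00,  3.53645691e-01,  1.63411294e+00,  7.81753158e-06,
        1.15520293e+00, -2.43315841e-03]), 'qvel': array([-0.00133551,  0.00110473, -0.00015558, -0.00054453,  0.00021336,
        0.00080739]), 'joint_efforts': array([-2.23115283e-03, -6.05254841e+01, -3.42068374e+01, -1.19315027e-04,
        9.56959964e-03, -5.66039614e-05]), 'eef_pos': array([161.01176817, 603.42351451, 230.57228425]), 'tcp_rot': array([-3.14022377e+00, -1.04784926e-05,  2.88086164e+00]), 'contact_force': array([-0.36141064,  0.35137131,  0.43190381]), 'wrist_torque': array([-0.00698915,  0.04465383, -0.00800493]), 'grasp_force': 0.0, 'opening': 1.0010030945936739}
scene [[431.4559714353914, 0.0, 321.3314864946504], [0.0, 431.4559714353914, 201.36259030302506], [0.0, 0.0, 1.0]] [[0.6499440734703286, 0.7597613737224532, -0.01831273764806485], [0.4224156115112728, -0.38118031799157964, -0.8223543131323602], [-0.6317734977920123, 0.5267487258410876, -0.5686809538857774]] [-332.8838080772256, -148.1730730133439, 1340.6652787975797]
side [[362.56472209422924, 0.0, 315.5270933926675], [0.0, 362.56472209422924, 205.741455089674], [0.0, 0.0, 1.0]] [[0.9922210975176522, -0.12444068235882229, -0.003436599327334291], [-0.08070223770179367, -0.6219652599031398, -0.7788750633468393], [0.09478629896134316, 0.7730936114389321, -0.6271696943264402]] [-519.2029339072194, 119.3312575302149, 751.806852132374]
```

View pics/scene0.png

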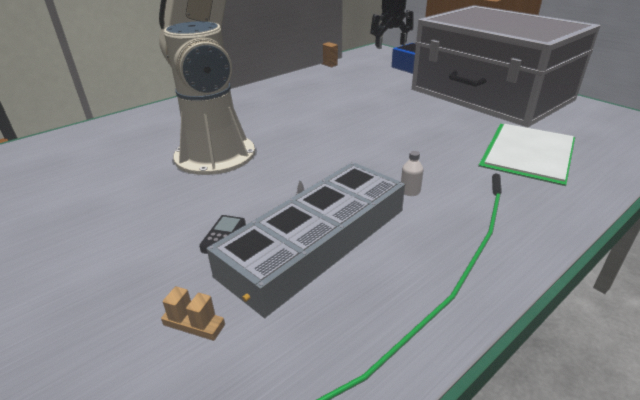

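View pics/side0.png

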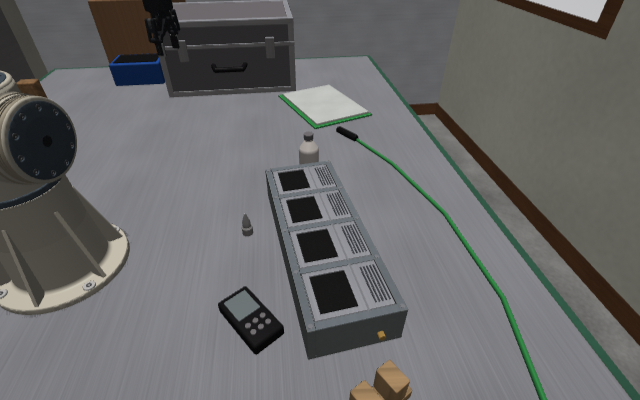

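The scene picture shows the box with its far-right top corner near (265,290) and left end near (405,185). In the side picture the top corners are near (265,167), (330,162), (402,308) and (307,333). The four dark inlays are clear in both, and I'll measure those.

```bash
cat > h.py <<'E'
import numpy as np, cv2
from rig import telemetry, optics, r
def cast(f,uv,z):
    d=np.linalg.inv(f["mtx"])@np.array([uv[0],uv[1],1.]); C=-f["R"].T@f["t"]; d=f["R"].T@d
    return C+d*(z-C[2])/d[2]
E
python3 - <<'E'
from h import *
for n,poly in(("scene",[(214,246),(352,165),(405,184),(266,292)]),("side",[(265,167),(330,162),(402,308),(307,333)])):
    f=optics.grab_frame(n); g=f["color"].max(2)
    m=np.zeros(g.shape,np.uint8); cv2.fillPoly(m,[np.array(poly)],255)
    b=((g<45)&(m>0)).astype(np.uint8); print(n)
    print(' corners',[cast(f,p,80)[:2].round().tolist() for p in poly])
    k,l,st,c=cv2.connectedComponentsWithStats(b)
    for i in range(1,k):
        if st[i,4]>150:
            cn=cv2.findContours((l==i).astype(np.uint8),0,2)[0][0].reshape(-1,2)
            w=np.array([cast(f,p,81.5)[:2] for p in cn],np.float32); q=cv2.minAreaRect(w)
            print(c[i].round(1),st[i,4],np.round(q[0],1),np.round(q[1],1),round(q[2],1))
E
```

```text
scene
 corners [[486.0, -255.0], [438.0, 169.0], [588.0, 199.0], [656.0, -248.0]]
side
 corners [[423.0, 189.0], [584.0, 191.0], [629.0, -248.0], [477.0, -273.0]]
[293.2 180.2] 459 [486.6 123.4] [59.6 72. ] 7.0
[303.4 209.3] 635 [499.7  14.8] [59.9 72.6] 6.8
[316.2 245.5] 908 [512.9 -93.8] [60.3 73.4] 7.0
[332.6 291.9] 1361 [ 526.  -202.6] [60.5 73.9] 7.0
```

Run:
```python
from h import *
yaw=0.1203; ux=np.array([np.cos(yaw),np.sin(yaw)]); uy=np.array([-ux[1],ux[0]])
f={n:optics.grab_frame(n) for n in("scene","side")}
def prof(n,c,y):
    F=f[n]; g=F["color"].mean(2).astype(np.float32); out=[]
    xs=np.arange(-75,125,3)
    P=np.array([np.r_[c+ux*x+uy*y,80] for x in xs])
    q=(F["R"]@P.T).T+F["t"]; q=(F["mtx"]@q.T).T; q=(q[:,:2]/q[:,2:]).astype(np.float32)
    return cv2.remap(g,q[:,0].copy(),q[:,1].copy(),1).ravel().astype(int)
c=np.array([526,-202.6]); c3=np.array([512.9,-93.8])
print(list(range(-75,125,3)))
for n in f:
    for cc in(c,c3):
        for y in(0,43): print(n,y,prof(n,cc,y).tolist())
# scene inlays
F=f["scene"]; g=F["color"].max(2)
m=np.zeros(g.shape,np.uint8); cv2.fillPoly(m,[np.array([(214,246),(352,165),(405,184),(266,292)])],255)
b=((g<60)&(m>0)).astype(np.uint8)
k,l,st,ct=cv2.connectedComponentsWithStats(b)
for i in range(1,k):
    if st[i,4]>80: print(ct[i],st[i,4],cast(F,ct[i],81.5))
```

```text
[-75, -72, -69, -66, -63, -60, -57, -54, -51, -48, -45, -42, -39, -36, -33, -30, -27, -24, -21, -18, -15, -12, -9, -6, -3, 0, 3, 6, 9, 12, 15, 18, 21, 24, 27, 30, 33, 36, 39, 42, 45, 48, 51, 54, 57, 60, 63, 66, 69, 72, 75, 78, 81, 84, 87, 90, 93, 96, 99, 102, 105, 108, 111, 114, 117, 120, 123]
scene 0 [139, 132, 123, 103, 90, 70, 79, 106, 130, 134, 134, 135, 152, 171, 163, 107, 64, 56, 55, 58, 57, 56, 57, 57, 56, 56, 56, 57, 55, 56, 56, 58, 57, 56, 56, 72, 132, 171, 175, 173, 166, 162, 173, 174, 171, 149, 113, 118, 116, 143, 111, 117, 112, 134, 119, 141, 115, 118, 134, 135, 132, 111, 76, 71, 71, 70, 69]
scene 43 [60, 56, 55, 59, 81, 115, 148, 145, 137, 135, 135, 134, 151, 171, 168, 159, 152, 155, 160, 156, 160, 161, 156, 158, 159, 158, 159, 152, 158, 159, 159, 158, 159, 159, 155, 158, 166, 171, 171, 170, 164, 160, 171, 172, 170, 166, 167, 164, 167, 167, 167, 168, 167, 168, 170, 159, 118, 115, 133, 134, 133, 112, 78, 71, 70, 72, 72]
scene 0 [157, 157, 157, 157, 156, 157, 155, 148, 141, 139, 139, 141, 154, 170, 166, 118, 71, 60, 58, 57, 58, 59, 58, 57, 57, 58, 59, 58, 58, 56, 57, 57, 5
[... 1261 characters left out ...]
 23, 23, 23, 24, 23, 23, 24, 23, 23, 23, 23, 23, 24, 22, 29, 137, 148, 147, 147, 130, 144, 149, 147, 145, 103, 108, 84, 95, 103, 110, 84, 95, 103, 112, 110, 105, 112, 113, 115, 117, 134, 134, 134, 135, 135, 134]
side 43 [132, 134, 130, 93, 45, 45, 104, 114, 114, 114, 107, 96, 146, 148, 148, 133, 127, 135, 142, 119, 127, 134, 138, 118, 124, 134, 141, 120, 126, 139, 140, 122, 128, 134, 140, 120, 144, 144, 143, 142, 129, 139, 145, 144, 144, 143, 142, 143, 137, 142, 145, 147, 135, 143, 144, 105, 105, 114, 113, 113, 122, 136, 134, 134, 133, 132, 135]
[289.41035857 219.96015936] 251 [518.96607142 -93.17888174  81.5       ]
[249.82325581 244.84883721] 430 [ 531.72191638 -200.75707325   81.5       ]
```

Emit:
{"method": "play_rows", "body": {"dp": [[-0.8,-0.55,0],[-1.6,-1.1,0],[-2.4,-1.65,0],[-3.2,-2.2,0],[-4.0,-2.8,0]], "rot": [[0,0,-0.75],[0,0,-1.5],[0,0,-2.2],[0,0,-2.9],[0,0,-3.63]], "fingers": 0}}

```text
clock: 0.72
eef_pos: [287.7, 453.2, 231.3]
tcp_rot: [3.141, 0.0, -3.018]
contact_force: [0.6, -0.2, -0.3]
opening: 0.297
grasp_force: 0.0
```

```bash
cat >> h.py <<'E'
from scipy.spatial.transform import Rotation as Ro
def to(p):
    s=telemetry.sense(); R=Ro.from_euler('xyz',s["tcp_rot"]).as_matrix()
    print(s["clock"],s["eef_pos"].round(1),s["tcp_rot"].round(3),s["contact_force"].round(1),'units',(R.T@(np.array(p)-s["eef_pos"])/40).round(2))
E
python3 -c "
from h import *
to([560.5,133,231])"
```

```text
0.7167 [287.7 453.2 231.3] [ 3.141  0.    -3.018] [ 0.6 -0.2 -0.3] units [-5.78 -8.78  0.01]
```

Emit:
{"method": "play_rows", "body": {"dp": [[-0.6,-0.85,0],[-1.2,-1.7,0],[-1.75,-2.6,0],[-2.3,-3.5,0],[-2.9,-4.4,0]], "rot": [[0,0,0],[0,0,0],[0,0,0],[0,0,0],[0,0,0]]}}

```text
clock: 1.13
eef_pos: [422.0, 293.6, 231.5]
tcp_rot: [3.141, 0.0, -3.022]
contact_force: [0.5, 1.2, 0.2]
opening: -0.001
grasp_force: 0.0
```

Emit:
{"method": "play_rows", "body": {"dp": [[-0.6,-0.85,0.2],[-1.2,-1.7,0.4],[-1.75,-2.6,0.7],[-2.3,-3.5,1.1],[-2.88,-4.38,1.5]], "rot": [[0,0,0],[0,0,0],[0,0,0],[0,0,0],[0,0,0]]}}

```text
clock: 1.55
eef_pos: [551.4, 140.9, 174.8]
tcp_rot: [3.141, 0.001, -3.023]
contact_force: [0.3, 0.4, 0.8]
opening: -0.004
grasp_force: 0.0
```

```bash
python3 -c "
from h import *
to([560.5,133,100])
for n in ('wrist','side'):
    f=optics.grab_frame(n); cv2.imwrite(f'pics/{n}1.png',f['color'][:,:,::-1])
    if n=='wrist': print(f['mtx'].tolist(),f['mount'].round(3).tolist())"
```

```text
1.55 [551.4 140.9 174.8] [ 3.141e+00  1.000e-03 -3.023e+00] [0.3 0.4 0.8] units [-0.2  -0.22  1.87]
[[280.6990184481158, 0.0, 318.6624149343815], [0.0, 280.6990184481158, 199.12429098156426], [0.0, 0.0, 1.0]] [[0.001, -0.959, -0.283, 72.249], [1.0, 0.001, 0.001, 0.329], [-0.001, -0.283, 0.959, -142.504], [0.0, 0.0, 0.0, 1.0]]
```

View pics/wrist1.png

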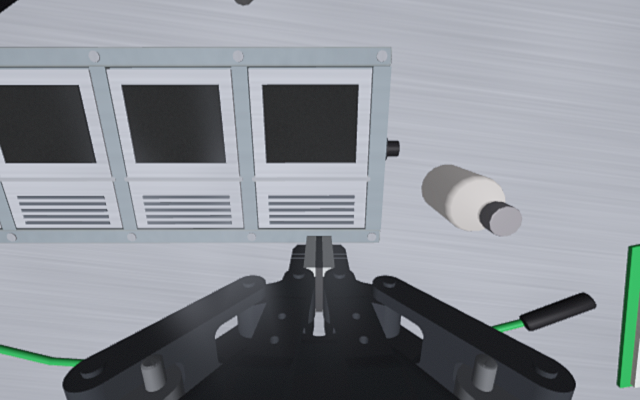

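The wrist view shows cover 4 ahead of the fingers: ribs centred near (312,209), pin line at row 179 and inlay centred at (311,123). The bottle is clear, at right. I'll cast the ribs pixel onto z = 80 to check the position.

```bash
cat >> h.py <<'E'
def wcast(f,uv,z,s):
    R=Ro.from_euler('xyz',s["tcp_rot"]).as_matrix(); M=f["mount"]
    d=R@M[:3,:3]@np.linalg.inv(f["mtx"])@np.array([uv[0],uv[1],1.]); C=s["eef_pos"]+R@M[:3,3]
    return C+d*(z-C[2])/d[2]
E
python3 -c "
from h import *
s=telemetry.sense(); f=optics.grab_frame('wrist')
for p in [(312,209),(311,123),(311,179),(189,209),(66,210),(311,68),(311,229)]: print(p,wcast(f,p,80,s).round(1))
to([560.5,133,100])"
```

```text
(312, 209) [558.9 133.8  80. ]
(311, 123) [486.1 125.   80. ]
(311, 179) [532.1 130.   80. ]
(189, 209) [571.5  25.8  80. ]
(66, 210) [585.1 -82.3  80. ]
(311, 68) [445.5 120.5  80. ]
(311, 229) [577.9 135.   80. ]
1.7 [550.9 140.4 173.7] [-3.141e+00 -2.000e-03 -3.026e+00] [-0.9  0.2  0.6] units [-0.22 -0.21  1.84]
```

Emit:
{"method": "play_rows", "body": {"dp": [[-0.1,-0.1,0.7],[-0.23,-0.18,1.4],[-0.23,-0.18,1.9],[-0.23,-0.18,2.2],[-0.23,-0.18,2.25]], "rot": [[0,0,0],[0,0,0],[0,0,0],[0,0,0],[0,0,0]]}}

```text
clock: 2.12
eef_pos: [558.4, 137.2, 83.2]
tcp_rot: [-3.141, -0.003, -3.021]
contact_force: [-0.6, -0.1, 0.2]
opening: -0.004
grasp_force: 0.0
```

Emit:
{"method": "play_rows", "body": {"dp": [[0,0,0.025],[0,0,0.05],[0,0,0.075],[0,0,0.1],[0,0,0.1]], "rot": [[0,0,0],[0,0,0],[0,0,0],[0,0,0],[0,0,0]]}}

```text
clock: 2.53
eef_pos: [560.6, 136.9, 81.7]
tcp_rot: [3.141, 0.001, -3.022]
contact_force: [0.6, 0.3, 0.5]
opening: -0.002
grasp_force: 0.0
```

Emit:
{"method": "play_rows", "body": {"dp": [[0,0,0.02],[0,0,0.04],[0,0,0.05],[0,0,0.05]], "rot": [[0,0,0],[0,0,0],[0,0,0],[0,0,0]]}}

```text
clock: 2.87
eef_pos: [560.5, 136.7, 79.7]
tcp_rot: [3.142, 0.001, -3.022]
contact_force: [-2.2, -0.5, 7.7]
opening: 0.003
grasp_force: 3.6
```

Emit:
{"method": "play_rows", "body": {"dp": [[0,0,0.02],[0,0,0.04],[0,0,0.04]], "rot": [[0,0,0],[0,0,0],[0,0,0]]}}

```text
clock: 3.12
eef_pos: [560.6, 136.8, 79.6]
tcp_rot: [3.141, 0.001, -3.022]
contact_force: [-7.8, -2.2, 24.7]
opening: 0.001
grasp_force: 12.0
```

Cover 4 is held: 25 N with no travel. I'll lift and move to cover 3.

Emit:
{"method": "play_rows", "body": {"dp": [[0,0,-0.4],[0.0,-0.8,-0.5],[0.01,-1.7,-0.5],[0.02,-2.5,-0.5],[0.03,-2.82,-0.4]], "rot": [[0,0,0],[0,0,0],[0,0,0],[0,0,0],[0,0,0]]}}

```text
clock: 3.53
eef_pos: [573.3, 21.5, 94.2]
tcp_rot: [-3.141, 0.002, -3.023]
contact_force: [0.1, -0.2, 0.1]
opening: -0.001
grasp_force: 0.0
```

Emit:
{"method": "play_rows", "body": {"dp": [[0,0,0.1],[0,0,0.2],[0,0,0.25],[0,0,0.27],[0,0,0.28]], "rot": [[0,0,0],[0,0,0],[0,0,0],[0,0,0],[0,0,0]]}}

```text
clock: 3.95
eef_pos: [572.2, 25.7, 81.8]
tcp_rot: [3.141, -0.001, -3.021]
contact_force: [-0.0, 0.0, -0.1]
opening: -0.001
grasp_force: 0.0
```

Emit:
{"method": "play_rows", "body": {"dp": [[0,0,0.02],[0,0,0.04],[0,0,0.06],[0,0,0.07],[0,0,0.07]], "rot": [[0,0,0],[0,0,0],[0,0,0],[0,0,0],[0,0,0]]}}

```text
clock: 4.37
eef_pos: [572.6, 24.9, 79.7]
tcp_rot: [3.141, 0.0, -3.022]
contact_force: [-0.4, 1.8, 2.4]
opening: -0.004
grasp_force: 1.4
```

Emit:
{"method": "play_rows", "body": {"dp": [[0,0,0.02],[0,0,0.04],[0,0,0.04]], "rot": [[0,0,0],[0,0,0],[0,0,0]]}}

```text
clock: 4.62
eef_pos: [572.7, 24.8, 77.9]
tcp_rot: [3.141, 0.001, -3.022]
contact_force: [0.1, 3.1, 5.0]
opening: 0.002
grasp_force: 2.1
```

Emit:
{"method": "play_rows", "body": {"dp": [[0,0,0.02],[0,0,0.03],[0,0,0.03]], "rot": [[0,0,0],[0,0,0],[0,0,0]]}}

```text
clock: 4.87
eef_pos: [572.7, 24.7, 76.7]
tcp_rot: [3.141, 0.001, -3.022]
contact_force: [-0.7, 4.0, 4.0]
opening: -0.002
grasp_force: 2.2
```

Cover 3 gives at about 4 N. I'll press a bit further to confirm it, then keep going.

Emit:
{"method": "play_rows", "body": {"dp": [[0,0,0.03],[0,0,0.06],[0,0,0.09],[0,0,0.12],[0,0,0.12]], "rot": [[0,0,0],[0,0,0],[0,0,0],[0,0,0],[0,0,0]]}}

```text
clock: 5.28
eef_pos: [572.3, 24.4, 71.7]
tcp_rot: [-3.141, -0.0, -3.022]
contact_force: [-0.9, 1.5, 4.4]
opening: -0.001
grasp_force: 1.5
```

Emit:
{"method": "play_rows", "body": {"dp": [[0,0,0.08],[0,0,0.16],[0,0,0.24],[0,0,0.32],[0,0,0.4]], "rot": [[0,0,0],[0,0,0],[0,0,0],[0,0,0],[0,0,0]]}}

```text
clock: 5.7
eef_pos: [573.2, 24.1, 55.9]
tcp_rot: [-3.141, 0.001, -3.022]
contact_force: [0.4, 0.4, 4.5]
opening: 0.003
grasp_force: 1.8
```

```bash
python3 -c "
from h import *
f=optics.grab_frame('side'); cv2.imwrite('pics/side2.png',cv2.resize(f['color'][60:340,140:500,::-1],None,fx=2,fy=2))
to([545,21.5,77.5])"
```

```text
5.75 [572.7  24.1  55.3] [-3.141  0.    -3.022] [ 2.7 -0.9  1.7] units [ 0.7   0.02 -0.56]
```

View pics/side2.png

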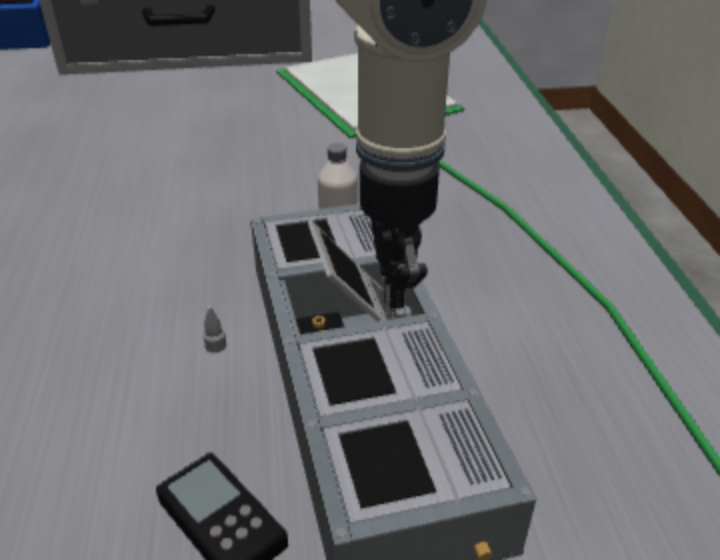

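The side picture shows cover 3 (crop around (345,265)) raised to roughly 50°, with the socket at (319,321) showing below. Next the fingers go up, over to the near side, and down behind the edge.

Emit:
{"method": "play_rows", "body": {"dp": [[0,0,-0.5],[0,0,-1.2],[0,0,-2.1],[0,0,-3.0],[0,0,-3.5]], "rot": [[0,0,0],[0,0,0],[0,0,0],[0,0,0],[0,0,0]]}}

```text
clock: 6.17
eef_pos: [573.3, 24.3, 199.1]
tcp_rot: [-3.141, 0.003, -3.022]
contact_force: [0.4, -0.4, -0.2]
opening: -0.002
grasp_force: 0.0
```

Emit:
{"method": "play_rows", "body": {"dp": [[0.6,0,0],[1.4,0,0],[2.2,0,0],[2.9,0,0],[3.2,0,0]], "rot": [[0,0,0],[0,0,0],[0,0,0],[0,0,0],[0,0,0]]}}

```text
clock: 6.58
eef_pos: [441.0, 8.8, 194.9]
tcp_rot: [-3.142, -0.004, -3.022]
contact_force: [0.0, -0.9, -0.5]
opening: 0.0
grasp_force: 0.0
```

```bash
python3 -c "
from h import *
f=optics.grab_frame('side'); cv2.imwrite('pics/side3.png',cv2.resize(f['color'][60:340,140:500,::-1],None,fx=2,fy=2))
to([455,12,115])"
```

```text
6.6333 [440.7   8.8 195. ] [-3.142 -0.004 -3.022] [-2.4 -0.7  0.3] units [-0.37  0.04  2.  ]
```

View pics/side3.png

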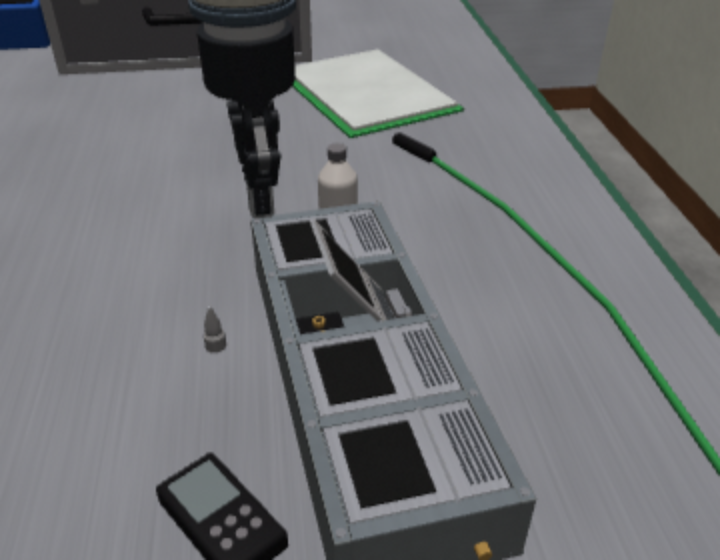

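Emit:
{"method": "play_rows", "body": {"dp": [[0,0.03,0.6],[0,0.03,1.3],[0,0.03,1.88],[-0.3,0.03,1.88],[-0.6,0.03,1.88]], "rot": [[0,0,0],[0,0,0],[0,0,0],[0,0,0],[0,0,0]]}}

```text
clock: 7.05
eef_pos: [469.8, 13.4, 120.0]
tcp_rot: [3.141, -0.002, -3.022]
contact_force: [1.2, 0.2, 0.5]
opening: -0.0
grasp_force: 0.0
```

Emit:
{"method": "play_rows", "body": {"dp": [[-0.2,0,0],[-0.45,0,0],[-0.7,0,0],[-0.95,0,0],[-1.2,0,0]], "rot": [[0,0,0],[0,0,0],[0,0,0],[0,0,0],[0,0,0]]}}

```text
clock: 7.47
eef_pos: [519.3, 19.3, 123.6]
tcp_rot: [-3.141, 0.003, -3.022]
contact_force: [-9.2, 0.0, 44.2]
opening: -0.001
grasp_force: 3.6
```

Emit:
{"method": "play_rows", "body": {"dp": [[-0.15,0,0],[-0.3,0,0],[-0.4,0,0],[-0.5,0,0],[-0.55,0,0]], "rot": [[0,0,0],[0,0,0],[0,0,0],[0,0,0],[0,0,0]]}}

```text
clock: 7.88
eef_pos: [539.5, 21.8, 120.9]
tcp_rot: [-3.141, 0.001, -3.022]
contact_force: [-0.7, -0.7, 0.3]
opening: 0.002
grasp_force: 0.6
```

```bash
python3 -c "
from h import *
f=optics.grab_frame('side'); cv2.imwrite('pics/side4.png',cv2.resize(f['color'][60:340,140:500,::-1],None,fx=2,fy=2))
to([545,21.5,120])"
```

```text
7.9333 [539.5  21.8 120.7] [-3.142e+00  1.000e-03 -3.022e+00] [1.  0.4 0.2] units [-0.13 -0.02  0.02]
```

View pics/side4.png

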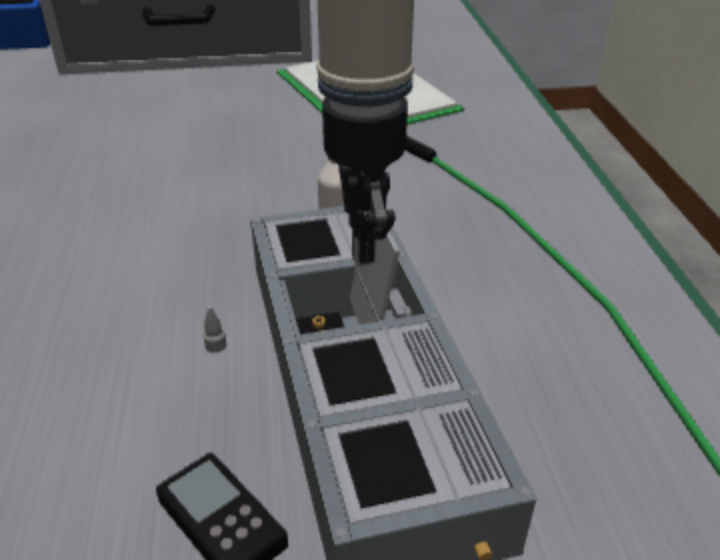

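The side picture shows cover 3 just past upright (plate around (375,285)), with the fingers on its underside. I'll push gently to the stop.

Emit:
{"method": "play_rows", "body": {"dp": [[-0.03,0,0],[-0.06,0,0],[-0.09,0,0],[-0.12,0,0],[-0.12,0,0]], "rot": [[0,0,0],[0,0,0],[0,0,0],[0,0,0],[0,0,0]]}}

```text
clock: 8.35
eef_pos: [542.6, 22.2, 120.2]
tcp_rot: [3.142, -0.002, -3.022]
contact_force: [-2.0, -1.3, 0.1]
opening: 0.001
grasp_force: 1.6
```

Emit:
{"method": "play_rows", "body": {"dp": [[-0.03,0,0],[-0.06,0,0],[-0.06,0,0]], "rot": [[0,0,0],[0,0,0],[0,0,0]]}}

```text
clock: 8.6
eef_pos: [542.9, 22.3, 120.1]
tcp_rot: [3.141, -0.006, -3.022]
contact_force: [-10.8, -1.7, 6.6]
opening: 0.004
grasp_force: 6.1
```

Emit:
{"method": "play_rows", "body": {"dp": [[-0.02,0,0],[-0.04,0,0],[-0.04,0,0]], "rot": [[0,0,0],[0,0,0],[0,0,0]]}}

```text
clock: 8.85
eef_pos: [543.1, 22.3, 120.0]
tcp_rot: [3.141, -0.009, -3.022]
contact_force: [-16.5, -2.8, 11.4]
opening: 0.001
grasp_force: 9.2
```

At the stop: the force rises with no movement. I'll back off to the near side and lift away.

Emit:
{"method": "play_rows", "body": {"dp": [[0.2,0,0],[0.6,0,0],[1.2,0,0],[1.9,0,-0.2],[2.5,0,-0.8]], "rot": [[0,0,0],[0,0,0],[0,0,0],[0,0,0],[0,0,0]]}}

```text
clock: 9.27
eef_pos: [445.0, 10.7, 150.5]
tcp_rot: [3.141, -0.004, -3.022]
contact_force: [-0.3, -0.4, 1.4]
opening: -0.001
grasp_force: 0.0
```

Emit:
{"method": "play_rows", "body": {"dp": [[0.2,0,-0.6],[0.4,0,-1.4],[0.5,0,-2.2],[0.5,0,-2.5],[0.5,0,-2.5]], "rot": [[0,0,0],[0,0,0],[0,0,0],[0,0,0],[0,0,0]]}}

```text
clock: 9.68
eef_pos: [430.5, 8.5, 256.3]
tcp_rot: [-3.141, 0.008, -3.022]
contact_force: [0.7, -0.1, 0.2]
opening: 0.004
grasp_force: 0.0
```

```bash
python3 -c "
from h import *
f=optics.grab_frame('side'); a=f['color'][100:300,240:440,::-1]
g=optics.grab_frame('scene')['color'][120:320,180:430,::-1]
cv2.imwrite('pics/fin.png',np.hstack([cv2.resize(a,(400,400)),cv2.resize(g,(400,400))]))
C=-f['R'].T@f['t']
# predicted edge3 corner pixels vs theta
ux=np.array([.9928,.12,0]);uy=np.array([-.12,.9928,0]);pin=np.array([545,21.5,77.5])
for th in(1.57,1.7,1.8):
    for y in(-48,48):
        q=f['R']@(pin+uy*y+87*(-np.cos(th)*ux+np.sin(th)*np.array([0,0,1])))+f['t']; p=f['mtx']@q; p=p[:2]/p[2]; print(th,y,((p-[240,100])*2).round(0))
to([545,21.5,120])"
```

```text
1.57 -48 [183. 172.]
1.57 48 [157. 120.]
1.7 -48 [194. 171.]
1.7 48 [168. 119.]
1.8 -48 [203. 171.]
1.8 48 [176. 119.]
9.7833 [428.6   8.5 252.9] [-3.141e+00  2.000e-03 -3.022e+00] [-0.8 -0.1 -0.2] units [-2.92 -0.02  3.33]
```

View pics/fin.png

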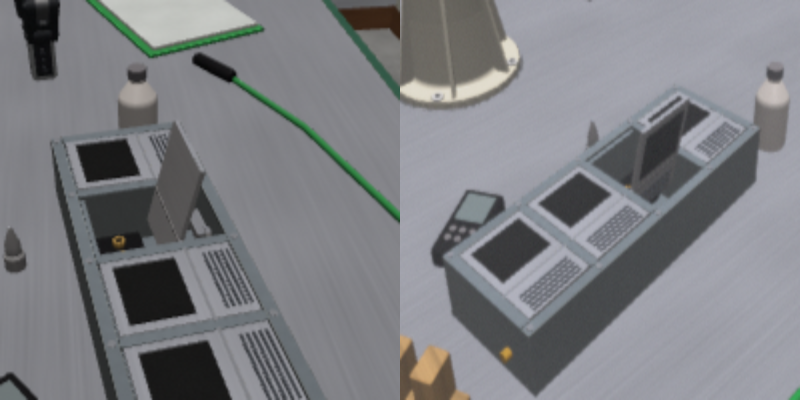

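The final picture shows cover 3's top corners at (203,171) and (176,122). These match the predictions for 1.80 rad, (203,171) and (176,119). The loose items stand where they were.

```bash
python3 -c "
from rig import r
print(r.sign_off())"
```

```text
the job is handed in; nothing more can be done
None
```

Cover 3 was the free one: it is pushed to its stop (about 1.80 rad) and left open, and the job is handed in at about 10 s; cover 4 was pressed first and held (up to 25 N), covers 1 and 2 were not pressed, and one wrist reading hit about 45 N while the cover's edge rode up the fingers, so I can't rule out that the gripper body passed its 40 N limit.

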